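# Reassemble the mincer head and put the spare plate away

## Task

Put the washed mincer head back together for the coarse cut: onto the spindle of the upright head set first the cross-shaped knife, then the steel plate with the few large holes, and last the black locking ring over both, each lying level and fully home. Store the gold-coloured plate with the many small holes on the post of the blue stand, flat on its seat. Leave everything released and at rest, and leave the detergent bottle, the jar and the screwdriver where they are.

Things in the scene. Friction and masses are not known exactly. Their poses are not given: they have to be found in the camera images.
- head: Bright aluminium mincer head, mouth up, fixed. Origin: centre of its underside, z up. Foot 80 mm in diameter; barrel 52 mm in diameter, bevelled from 56 mm high to a flat 44 mm top at 60 mm high. Steel spindle on the axis, 10 mm in diameter, tapering over its last 8 mm to a 4 mm tip at 104 mm high. Feed throat sticks out along +x to 48 mm from the axis, 9 to 47 mm high.
- stand: Blue plastic storage stand, fixed. Origin: centre of its underside, z up. Foot 76 mm in diameter, 10 mm high; on it a round seat 40 mm in diameter, its flat top 24 mm high. White post on the axis, 10 mm in diameter, tapering over its last 8 mm to a 4 mm tip at 60 mm high.
- knife: Four-armed cross knife of dark steel, 14 mm thick, lying flat; both faces alike. Origin: centre of its underside, z up; arms along its +x, -x, +y, -y. 44 mm tip to tip, arms 10 mm wide with flat ends, hub 24 mm in diameter with a 14 mm through hole. About 0.09 kg. Home: its underside 60 mm above the head's origin.
- coarse_plate: Bright grey steel disc with six large black-looking holes (11 mm) around a 14 mm centre hole; 48 mm in diameter, 14 mm thick, lying flat. Only the centre hole goes through. Origin: centre of its underside; z up. About 0.15 kg. When home on top of the knife its underside is 74 mm above the head's origin.
- fine_plate: Gold-coloured disc with many small (3 mm) holes around a 14 mm centre hole; 48 mm in diameter, 14 mm thick, lying flat. Only the centre hole goes through. Origin: centre of its underside; z up. About 0.15 kg. When home on the stand its underside is 24 mm above the stand's origin.
- ring: Black ribbed locking ring, a cap with a big hole in its top, open side down. 67 mm across the ribs, 38 mm high; bore from below 59 mm wide, 33 mm deep; top lip 5 mm thick with a 32 mm hole. Not screwed: it drops over knife and plate until the lip rests on the plate. Origin: centre of its lower rim, z up. About 0.16 kg. Home: its lower rim 55 mm above the head's origin.
- detergent: Bystander: white bottle with red cap and yellow band, 60 mm in diameter, 170 mm tall. Origin: centre of its underside. Leave it alone.
- jar: Bystander: amber glass jar with steel cap, 68 mm in diameter, 90 mm tall. Origin: centre of its underside. Leave it alone.
- screwdriver: Bystander: screwdriver with orange handle, 200 mm long, lying on the table. Origin: on its length axis, at table level. Leave it alone.
Mind the look-alikes: they are no part of the job. Of the things shaped like the stand, the blue one is meant.

How it is judged:
On the way, in this order (a step that is already met when the one before it is completed fails the run):
1. the knife is home on the head's spindle (horizontal distance between knife and head below 0.007 m and z of knife in the frame of head between 0.057 and 0.063 m and angle between knife's own z axis and vertical below 0.1 rad), for 0.2 s.
2. the coarse plate lies home on the knife (all of step 1 and horizontal distance between coarse_plate and head below 0.007 m and z of coarse_plate in the frame of head between 0.071 and 0.077 m and angle between coarse_plate's own z axis and vertical below 0.1 rad), for 0.2 s.
3. the locking ring is home over knife and plate (all of step 2 and horizontal distance between ring and head below 0.007 m and z of ring in the frame of head between 0.052 and 0.058 m and angle between ring's own z axis and vertical below 0.1 rad), for 0.2 s.
At the end, for the whole second after the job is handed in: Knife, coarse plate and ring are home on the head in this order and the fine plate on the stand: each within 7 mm of the axis sideways, within 3 mm of its home height and tilted less than 0.1 rad, released and at rest (all of step 3 and horizontal distance between fine_plate and stand below 0.007 m and z of fine_plate in the frame of stand between 0.021 and 0.027 m and angle between fine_plate's own z axis and vertical below 0.1 rad and linear speed of each of knife, coarse_plate, ring, fine_plate below 0.03 m/s and angular speed of each of knife, coarse_plate, ring, fine_plate below 0.5 rad/s); the robot touches nothing.
It fails at once if a bystander (detergent) was moved more than 30 mm (distance of detergent from where it was at the start of the episode above 0.03 m).
It fails at once if a bystander (jar) was moved more than 30 mm (distance of jar from where it was at the start of the episode above 0.03 m).
It fails at once if a bystander (screwdriver) was moved more than 30 mm (distance of screwdriver from where it was at the start of the episode above 0.03 m).
It also fails if it takes over 109 s, if anything falls off the work surface, if the arm or the gripper's body presses on something with over 40 N, if the wrist force passes 120 N, or if a joint passes its speed limit or range.

## Robot

A 6-joint arm with a two-finger parallel gripper is mounted at the origin on the work surface. World frame = base frame: x ahead of the robot, y to its left, z up, the work surface at z = 0. Lengths are in m, angles in rad, forces in N, time in s.
With the tool pointing down it reaches from about 0.3 to 0.85 m from the base axis. Payload 4.2 kg.
Tool frame: the origin (TCP) lies midway between the tips of the shut fingers; the grasp point (between the pads) lies 19 mm behind it (r.grip_point_offset is the distance from the TCP to the grasp point, in m); z points along the fingers, x is the direction in which the jaws open and shut, and the axes are right-handed (so a half turn about z gives the same grasp; the last joint's range is limited). The gripper opens to 91 mm and grips with 3 to 60 N. Pads are 32 mm wide; open, the fingers measure 118 mm over their backs; the gripper's body (76 mm by 178 mm) begins 60 mm behind the grasp point.
Start: joints at [1.318, 0.32, 1.565, -0, 1.257, -0.02], TCP at [0.133, 0.56, 0.214] pointing down, gripper open.
Joint ranges: [-3.11, 3.11], [-0.84, 2.01], [0.21, 2.61], [-1.34, 4.49], [0.05, 2.63], [-2.56, 2.56]. Speed limits (rad/s): [2.57, 2.57, 3.14, 3.14, 3.14, 3.14].

## Interface

Orientations are given as [roll, pitch, yaw] about the fixed x, y, z axes, in that order (R = Rz(yaw) Ry(pitch) Rx(roll)).
In Python, from cell import r, viewer, order gives the robot as it stands. The module is installed in compiled form; this text tells all that it offers.
- The arm moves only by the tool jog_arm, never from a script. Its argument "moves" is a list of rows, each a list of 3 entries, a list of its own where there are three numbers: the shift along the world's x, y, z in m, then the turn, a rotation vector about the world's x, y, z in rad, then the opening, from -1 (shut) to 1 (fully open). In form: [[[dx, dy, dz], [rx, ry, rz], gripper], ...]. A call has 1 to 12 rows; each row is the pose to reach, as a shift and turn from the pose commanded when the call began; what a row does not reach only later rows make up. A row lasts 1/8 s, in which the tool goes at most 62.5 mm and 10.7 degrees, less where a joint would pass 70% of its speed; a pose out of reach is approached as far as the arm can. A call with a gripper value outside its range is refused whole. The fingers move at their own pace and stop on an object; "newtons" is the grip in N (left out, the last holds). Time passes only in rows, so rows that repeat a pose let the fingers close. It gives the time, the measured TCP pose, the force and the opening at its end, in the units of the state.
- r.sense(): the state, without advancing time (a new reading comes with each control period).
- viewer.capture(name): name is "side" or "top"; returns (picture, depth): 420x560x3 uint8, red, green, blue; 420x560 float32, m along the optical axis (not along the pixel's ray), 0 where there is no reading.
- viewer.calibration(name): a dict with "vfov" (degrees; the focal length in pixels is half the picture's height over the tangent of half this angle, whatever the lens; pixels are square), "cx", "cy" (the principal point, pixels), "dist_coeffs" ([k1, k2, p1, p2, k3] as OpenCV has them; the pictures are not rectified), "R" (3x3) and "t" (3): a world point X has camera coordinates R X + t. Camera axes: x right, y down, z forward; pixel columns grow to the right and rows downward; lengths in m; the calibration is good to about 2 mm. A picture is of the moment at which its call begins. calibration takes no time and is no camera call.
- order.sign_off(): hands the job in, once; it reports no verdict.
The state is a dict: "t": time; "joint_positions": joint angles; "qd": joint speeds; "tau": joint torques, N m; "position": TCP position; "orientation": TCP orientation; "contact_force": force on the tool from outside, world axes, zero at the start; "wrist_torque": the same for the moment, N m; "width": finger opening in m.
Only numpy, scipy, OpenCV 4.12 (cv2) and the standard library are available. Lean on these libraries where they do the work, as an engineer would, in place of code of your own. Each camera call takes 0.05 s, during which the arm holds its last target. There are 200 camera calls.

## Working session

There is one attempt and no reset: what is moved stays moved. The work goes in short steps, Python scripts to look and compute and a tool call to move; the robot and the scene stay as the last step left them, time stands still between calls to the robot, and variables do not carry over. Pictures are saved under pics/ and viewed, about 12 in all and at most 16, crops included, and the job is handed in when it is done.

Besides the shell and the picture viewer there is one more tool, called after ">>>" in YAML: its name, and indented under it one key for each argument. jog_arm: Moves the arm, as the interface text tells. Its arguments: {"type":"object","properties":{"moves":{"type":"array","items":{"type":"array"}},"newtons":{"type":"number"}},"required":["moves"]}

```bash
mkdir -p pics
cat > h.py <<'E'
import numpy as np, cv2
from cell import r, viewer, order
def cal(n):
    c=viewer.calibration(n); f=210/np.tan(np.radians(c["vfov"])/2)
    K=np.array([[f,0,c["cx"]],[0,f,c["cy"]],[0,0,1]]); return K,np.array(c["dist_coeffs"],float),np.array(c["R"]),np.array(c["t"])
def ray(n,uv):
    K,d,R,t=cal(n); p=cv2.undistortPoints(np.array(uv,float).reshape(-1,1,2),K,d).reshape(-1,2)
    return -R.T@t, np.c_[p,np.ones(len(p))]@R
def on_z(n,uv,z):
    o,d=ray(n,uv); return o+d*((z-o[2])/d[:,2])[:,None]
def cloud(n,dep):
    K,d,R,t=cal(n); v,u=np.mgrid[:420,:560]
    o,dd=ray(n,np.c_[u.ravel(),v.ravel()]); return (o+dd*dep.ravel()[:,None]).reshape(420,560,3)
def proj(n,X):
    K,d,R,t=cal(n); return cv2.projectPoints(np.array(X,float).reshape(-1,1,3),cv2.Rodrigues(R)[0],t,K,d)[0].reshape(-1,2)
def snap(n,name):
    p,d=viewer.capture(n); cv2.imwrite(f"pics/{name}.png",p[:,:,::-1]); np.savez(f"pics/{name}.npz",p=p,d=d); return p,d
E
python3 - <<'E'
from h import *
for n in("top","side"):
    p,d=snap(n,n+"0"); print(n,cal(n)[0][0],-cal(n)[2].T@cal(n)[3],cal(n)[2][2],(d==0).mean(),d.max())
print(r.sense(),r.grip_point_offset)
E
```

```text
top [385.3577203    0.         282.25570303] [0.56061777 0.0086378  0.86243883] [ 0.07386911 -0.00959438 -0.99722179] 0.004264455782312925 1.7153003
side [405.44202728   0.         283.02947555] [ 0.20427213 -0.76284782  0.59305199] [ 0.39577691  0.73274635 -0.55357333] 0.003898809523809524 3.455538
{'t': 0.1, 'joint_positions': array([ 1.31800294e+00,  3.20248686e-01,  1.56552385e+00,  4.14994289e-06,
        1.25737298e+00, -2.00219249e-02]), 'qd': array([-1.08884973e-03, -1.82958290e-03, -3.73368784e-03,  6.64474933e-04,
        2.26724745e-05, -2.05969395e-04]), 'tau': array([ 7.14991020e-04, -4.13330233e+01, -2.32509005e+01,  7.31147826e-02,
        4.21978743e-02, -6.56029079e-05]), 'position': array([0.13254146, 0.55907624, 0.21320532]), 'orientation': array([-3.14155762e+00,  1.55247141e-03,  1.33802361e+00]), 'contact_force': array([ 0.3782138 ,  0.36328236, -0.24274985]), 'wrist_torque': array([-0.00285624,  0.01389398, -0.00211384]), 'width': 0.09156037188163482} 0.0188
```

View pics/top0.png

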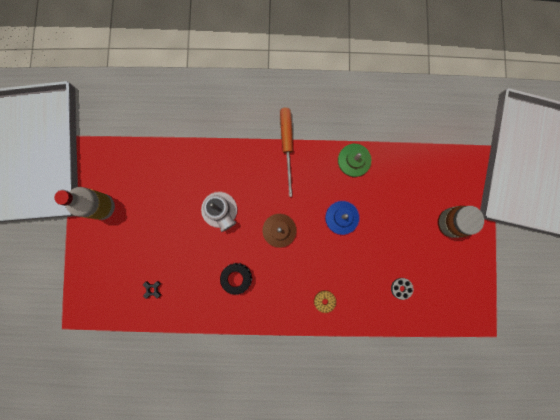

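View pics/side0.png

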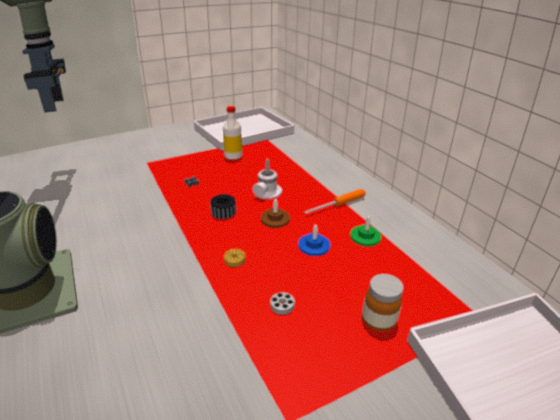

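Top view: knife (152,290), ring (236,279), head (219,209), blue stand (342,218), gold plate (325,302), coarse plate (402,289), bottle (85,203), jar (462,222), screwdriver (288,150). The green and brown stands are look-alikes. The side view agrees.

Run:
```python
from h import *
seeds=dict(knife=(152,290,.014),ring=(236,279,.038),fine=(325,302,.014),coarse=(402,289,.014),head=(217,208,.060),blue=(342,218,.024))
D={n:np.load(f"pics/{n}0.npz") for n in("top","side")}
C={n:cloud(n,D[n]["d"]) for n in D}
print("table z",[np.median(C[n][250:330,300:310,2]) for n in C])
for k,(u,v,h) in seeds.items():
    g=on_z("top",[(u,v)],h)[0]
    print(k,"seed",g.round(4))
    for n in D:
        P=C[n]; near=np.hypot(P[...,0]-g[0],P[...,1]-g[1])<.05
        m=near&(abs(P[...,2]-h)<.004)&(D[n]["d"]>0)
        if m.sum()<5: print(n,"few");continue
        Q=P[m]; (c,rad)=cv2.minEnclosingCircle(Q[:,:2].astype(np.float32))
        print("  ",n,"depth n",m.sum(),"z",Q[:,2].mean().round(4),"mean",Q[:,:2].mean(0).round(4),"circ",np.round(c,4),round(rad,4),"maxz",P[near][:,2].max().round(3))
        # colour: not-red pixels, rays on top plane
        p=D[n]["p"].astype(int); red=(p[...,0]>p[...,1]*2.2+15)&(p[...,0]>p[...,2]*2.2+15)
        if k=="fine": red=(p[...,0]>p[...,1]*2.2+15)
        vv,uu=np.nonzero(~red); W=on_z(n,np.c_[uu,vv],h)
        s=np.hypot(*(W[:,:2]-g[:2]).T)<.036
        (c,rad)=cv2.minEnclosingCircle(W[s,:2].astype(np.float32)); print("      colour n",s.sum(),"mean",W[s,:2].mean(0).round(4),"circ",np.round(c,4),round(rad,4))
p=np.load("pics/top0.npz")["p"]
a=cv2.resize(p[265:325,120:430],None,fx=2.5,fy=2.5,interpolation=cv2.INTER_CUBIC); b=cv2.resize(p[180:250,190:370],(775,301),interpolation=cv2.INTER_CUBIC)
cv2.imwrite("pics/crop.png",np.vstack([a,b])[:,:,::-1])
```

```text
table z [np.float64(0.0011271956839655761), np.float64(0.0009125151006720844)]
knife seed [0.4597 0.2825 0.014 ]
   top depth n 159 z 0.0144 mean [0.4601 0.2843] circ [0.4606 0.2848] 0.0221 maxz 0.019
      colour n 185 mean [0.4604 0.2842] circ [0.4605 0.2846] 0.0227
   side depth n 63 z 0.0131 mean [0.4573 0.2814] circ [0.4568 0.2828] 0.0235 maxz 0.016
      colour n 87 mean [0.4573 0.2738] circ [0.4598 0.2763] 0.0278
ring seed [0.4901 0.0962 0.038 ]
   top depth n 557 z 0.0383 mean [0.4905 0.0983] circ [0.4902 0.0985] 0.0325 maxz 0.042
      colour n 591 mean [0.4915 0.0969] circ [0.4912 0.0966] 0.0341
   side depth n 229 z 0.037 mean [0.4886 0.0938] circ [0.4893 0.0954] 0.0333 maxz 0.041
      colour n 254 mean [0.4875 0.0915] circ [0.4882 0.0919] 0.0324
fine seed [ 0.4419 -0.0966  0.014 ]
   top depth n 348 z 0.0144 mean [ 0.444  -0.0966] circ [ 0.4436 -0.097 ] 0.0241 maxz 0.02
      colour n 371 mean [ 0.4432 -0.0957] circ [ 0.4436 -0.0961] 0.0248
   side depth n 251 z 0.0144 mean [ 0.4413 -0.1004] circ [ 0.4426 -0.099 ] 0.0246 maxz 0.018
      colour n 302 mean [ 0.4392 -0.103
[... 408 characters left out ...]
d [0.6385 0.1379 0.06  ]
   top depth n 426 z 0.0602 mean [0.6399 0.1417] circ [0.6403 0.1425] 0.0261 maxz 0.105
      colour n 914 mean [0.638  0.1373] circ [0.6385 0.1378] 0.036
   side depth n 116 z 0.0593 mean [0.6384 0.1347] circ [0.6413 0.1384] 0.0262 maxz 0.103
      colour n 180 mean [0.6363 0.1344] circ [0.638  0.1374] 0.0349
blue seed [ 0.6259 -0.1302  0.024 ]
   top depth n 239 z 0.0246 mean [ 0.6278 -0.133 ] circ [ 0.6283 -0.1335] 0.0201 maxz 0.062
      colour n 847 mean [ 0.6259 -0.1301] circ [ 0.6259 -0.1303] 0.036
   side depth n 123 z 0.0233 mean [ 0.6257 -0.1377] circ [ 0.6271 -0.1348] 0.0201 maxz 0.059
      colour n 335 mean [ 0.6235 -0.1371] circ [ 0.6258 -0.1311] 0.0354
```

View pics/crop.png

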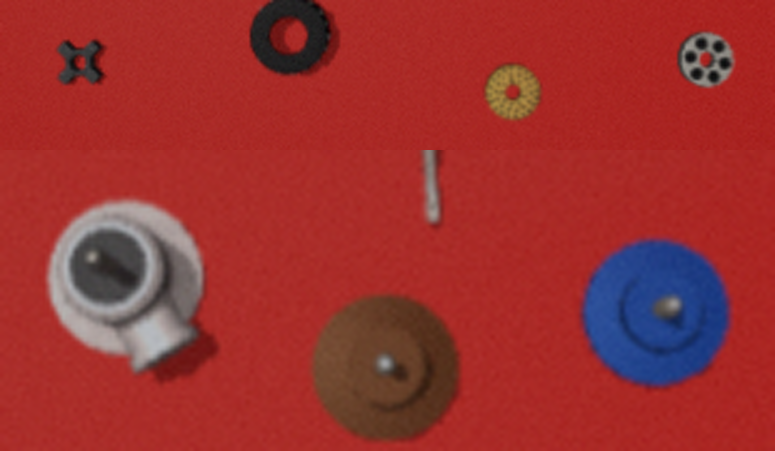

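The crop shows the knife as an X (arms about 45°), the spindle tip at full-picture (211,205) and the blue post tip at (346,215). Next I measure the spindle and post axes and the knife angle.

Run:
```python
from h import *
D={n:np.load(f"pics/{n}0.npz") for n in("top","side")}
C={n:cloud(n,D[n]["d"]) for n in D}
for k,g,zs in(("head",(.64,.139),[(.064,.08),(.08,.092),(.092,.11)]),("blue",(.627,-.133),[(.028,.04),(.04,.05),(.05,.066)])):
    for n in D:
        P=C[n]; 
        for lo,hi in zs:
            m=(np.hypot(P[...,0]-g[0],P[...,1]-g[1])<.02)&(P[...,2]>lo)&(P[...,2]<hi); v,u=np.nonzero(m)
            if len(u): print(k,n,lo,len(u),"px",u.mean().round(1),v.mean().round(1),P[m].mean(0).round(4),P[m][:,:2].min(0).round(4),P[m][:,:2].max(0).round(4))
print("tips top",on_z("top",[(211.4,204.9)],.103).round(4),on_z("top",[(345.6,215.5)],.059).round(4))
p=D["top"]["p"].astype(int); red=(p[...,0]>p[...,1]*2.2+15); vv,uu=np.nonzero(~red); W=on_z("top",np.c_[uu,vv],.014)[:,:2]
d=W-[.4604,.2843]; R=np.hypot(*d.T); s=(R<.03)&(R>.012); a=np.arctan2(d[s,1],d[s,0]); print("knife arm angle",np.angle((R[s]**2*np.exp(4j*a)).sum())/4)
for n,uv in(("det",(92,205)),("jar",(455,222))): print(n,on_z("top",[uv],.0).round(3))
```

```text
head top 0.064 7 px 215.3 207.1 [0.6392 0.1399 0.0696] [0.6358 0.1376] [0.6484 0.1432]
head top 0.08 7 px 214.0 207.0 [0.638  0.14   0.0848] [0.6359 0.1378] [0.6421 0.1442]
head top 0.092 21 px 212.0 205.0 [0.6403 0.1415 0.1003] [0.6364 0.1379] [0.6449 0.1455]
head side 0.064 20 px 267.4 169.8 [0.6393 0.1383 0.0717] [0.6354 0.1348] [0.6446 0.1419]
head side 0.08 16 px 267.5 165.2 [0.6395 0.1376 0.0859] [0.6356 0.1345] [0.6436 0.1427]
head side 0.092 15 px 267.6 161.3 [0.6403 0.1384 0.0975] [0.6351 0.1344] [0.645  0.1449]
blue top 0.028 5 px 342.4 216.8 [ 0.6278 -0.1294  0.0336] [ 0.6249 -0.1302] [ 0.6312 -0.1289]
blue top 0.04 3 px 343.3 217.0 [ 0.6265 -0.1296  0.0449] [ 0.6243 -0.1309] [ 0.6285 -0.1286]
blue top 0.05 18 px 345.7 215.9 [ 0.628  -0.1326  0.0567] [ 0.6238 -0.1375] [ 0.6325 -0.1291]
blue side 0.028 17 px 314.2 235.4 [ 0.625  -0.137   0.0338] [ 0.6209 -0.1408] [ 0.6315 -0.1337]
blue side 0.04 13 px 315.0 231.3 [ 0.6259 -0.1378  0.0456] [ 0.6228 -0.1395] [ 0.6288 -0.1348]
blue side 0.05 9 px 315.0 227.7 [ 0.6263 -0.1362  0.0547] [ 0.624  -0.1379] [ 0.629  -0.1334]
tips top [[0.6402 0.1423 0.103 ]] [[ 0.6286 -0.1319  0.059 ]]
knife arm angle -0.7196400621217838
det [[0.645 0.433 0.   ]]
jar [[ 0.624 -0.394  0.   ]]
```

>>> jog_arm:
  moves:
    - [[0.06, -0.05, 0], [0, 0, -0.1], 1]
    - [[0.11, -0.09, 0], [0, 0, -0.2], 1]
    - [[0.16, -0.13, -0.02], [0, 0, -0.3], 1]
    - [[0.21, -0.175, -0.04], [0, 0, -0.4], 1]
    - [[0.26, -0.22, -0.07], [0, 0, -0.487], 1]
    - [[0.3, -0.25, -0.1], [0, 0, -0.487], 1]
    - [[0.327, -0.276, -0.14], [0, 0, -0.487], 1]
    - [[0.327, -0.276, -0.14], [0, 0, -0.487], 1]
    - [[0.327, -0.276, -0.14], [0, 0, -0.487], 1]
    - [[0.327, -0.276, -0.14], [0, 0, -0.487], 1]
  newtons: 25

```text
t: 1.35
position: [0.4594, 0.2849, 0.075]
orientation: [-3.142, -0.002, 0.852]
contact_force: [0.5, 1.1, -0.5]
width: 0.0912
```

Run:
```python
from h import *
a,_=snap("top","t1"); b,_=snap("side","s1"); s=r.sense(); print(s["position"],s["orientation"],s["contact_force"])
A=a[230:340,80:230]; B=b[120:230,120:270]
cv2.imwrite("pics/v1.png",np.hstack([cv2.resize(x,(400,293),interpolation=cv2.INTER_CUBIC) for x in(A,B)])[:,:,::-1])
```

```text
[0.45935479 0.28509327 0.07531352] [ 3.14120178e+00 -2.46724346e-03  8.52893747e-01] [0.4468292  0.25087012 0.25318452]
```

View pics/v1.png

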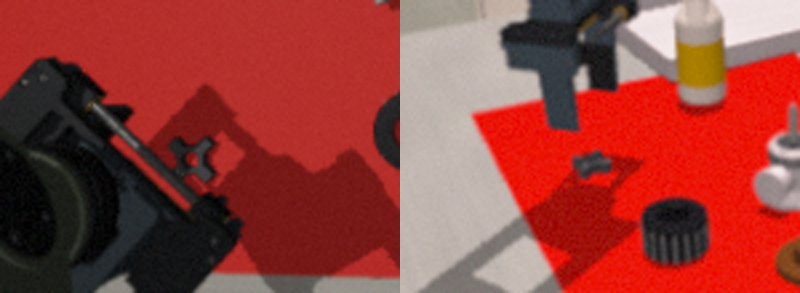

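The jaws are open along one arm of the X, above the knife. Descend and grip.

>>> jog_arm:
  moves:
    - [[0, -0.001, -0.04], [0, 0, 0], 1]
    - [[0, -0.001, -0.06], [0, 0, 0], 1]
    - [[0, -0.001, -0.07], [0, 0, 0], 1]
    - [[0, -0.001, -0.07], [0, 0, 0], 1]
    - [[0, -0.001, -0.07], [0, 0, 0], 0]
    - [[0, -0.001, -0.07], [0, 0, 0], -0.3]
    - [[0, -0.001, -0.07], [0, 0, 0], -1]
    - [[0, -0.001, -0.07], [0, 0, 0], -1]
    - [[0, -0.001, -0.07], [0, 0, 0], -1]
    - [[0, -0.001, -0.07], [0, 0, 0], -1]
    - [[0, -0.001, -0.07], [0, 0, 0], -1]
    - [[0, -0.001, -0.07], [0, 0, 0], -1]

```text
t: 2.95
position: [0.4598, 0.2826, 0.0041]
orientation: [3.141, -0.0, 0.851]
contact_force: [0.5, -0.3, 1.0]
width: 0.0434
```

>>> jog_arm:
  moves:
    - [[0, 0, 0.05], [0, 0, 0], -1]
    - [[0, 0, 0.1], [0, 0, 0], -1]
    - [[0.03, -0.03, 0.125], [0, 0, 0], -1]
    - [[0.07, -0.06, 0.125], [0, 0, 0], -1]
    - [[0.11, -0.09, 0.125], [0, 0, 0], -1]
    - [[0.15, -0.12, 0.125], [0, 0, 0], -1]
    - [[0.18, -0.1425, 0.125], [0, 0, 0], -1]
    - [[0.18, -0.1425, 0.125], [0, 0, 0], -1]
    - [[0.18, -0.1425, 0.125], [0, 0, 0], -1]
    - [[0.18, -0.1425, 0.125], [0, 0, 0], -1]

```text
t: 4.2
position: [0.6386, 0.1408, 0.1289]
orientation: [-3.141, 0.001, 0.852]
contact_force: [0.1, 0.0, -1.3]
width: 0.0433
```

Run:
```python
from h import *
a,_=snap("top","t2"); b,_=snap("side","s2"); s=r.sense(); print(s["position"],s["width"],s["contact_force"])
A=a[150:260,140:290]; B=b[110:220,200:350]
cv2.imwrite("pics/v2.png",np.hstack([cv2.resize(x,(400,293),interpolation=cv2.INTER_CUBIC) for x in(A,B)])[:,:,::-1])
```

```text
[0.63886296 0.14081895 0.12911142] 0.04331670803630459 [ 0.67588805  0.47602583 -1.89137111]
```

View pics/v2.png

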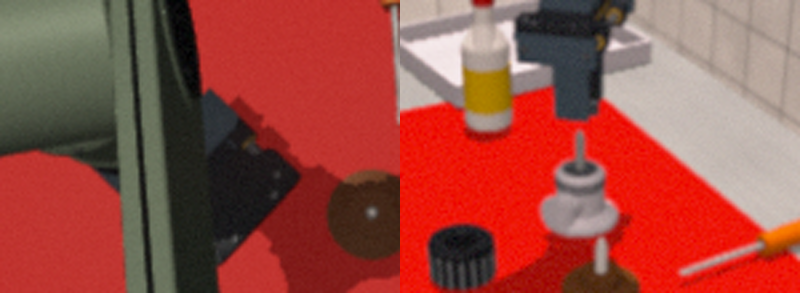

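The side view shows the finger centred over the spindle, at columns about 578 and 580 of the crop, with the knife hidden. I lower it slowly and watch the force.

>>> jog_arm:
  moves:
    - [[0.001, -0.001, -0.01], [0, 0, 0], -1]
    - [[0.001, -0.001, -0.02], [0, 0, 0], -1]
    - [[0.001, -0.001, -0.024], [0, 0, 0], -1]
    - [[0.001, -0.001, -0.028], [0, 0, 0], -1]
    - [[0.001, -0.001, -0.03], [0, 0, 0], -1]
    - [[0.001, -0.001, -0.03], [0, 0, 0], -1]
    - [[0.001, -0.001, -0.03], [0, 0, 0], -1]

```text
t: 5.18
position: [0.6408, 0.139, 0.0992]
orientation: [3.141, -0.0, 0.851]
contact_force: [0.3, -0.1, 0.2]
width: 0.0434
```

The tip is in the hole with no force. Continue.

>>> jog_arm:
  moves:
    - [[0, 0, -0.004], [0, 0, 0], -1]
    - [[0, 0, -0.008], [0, 0, 0], -1]
    - [[0, 0, -0.012], [0, 0, 0], -1]
    - [[0, 0, -0.012], [0, 0, 0], -1]

```text
t: 5.68
position: [0.6407, 0.1392, 0.0865]
orientation: [-3.141, -0.0, 0.851]
contact_force: [1.1, 1.6, -1.3]
width: 0.0435
```

>>> jog_arm:
  moves:
    - [[0, 0, -0.006], [0, 0, 0], -1]
    - [[0, 0, -0.012], [0, 0, 0], -1]
    - [[0, 0, -0.018], [0, 0, 0], -1]
    - [[0, 0, -0.021], [0, 0, 0], -1]
    - [[0, 0, -0.021], [0, 0, 0], -1]

```text
t: 6.3
position: [0.6407, 0.1391, 0.0656]
orientation: [-3.141, -0.0, 0.851]
contact_force: [1.6, 2.0, -1.9]
width: 0.0432
```

>>> jog_arm:
  moves:
    - [[0.001, 0.0012, 0], [0, 0, 0], -1]
    - [[0.001, 0.0012, -0.0012], [0, 0, 0], -1]
    - [[0.001, 0.0012, -0.0012], [0, 0, 0], -1]

```text
t: 6.68
position: [0.6414, 0.14, 0.0646]
orientation: [-3.141, 0.001, 0.851]
contact_force: [0.3, 0.4, -0.8]
width: 0.0433
```

>>> jog_arm:
  moves:
    - [[0, 0, 0], [0, 0, 0], 0.2]
    - [[0, 0, 0], [0, 0, 0], 0.6]
    - [[0, 0, 0], [0, 0, 0], 1]
    - [[0, 0, 0], [0, 0, 0], 1]
    - [[0, 0, 0.04], [0, 0, 0], 1]
    - [[0, 0, 0.08], [0, 0, 0], 1]
    - [[0, -0.05, 0.1], [0, 0, 0], 1]
    - [[0, -0.11, 0.1], [0, 0, 0], 1]
    - [[-0.03, -0.16, 0.1], [0, 0, 0], 1]
    - [[-0.06, -0.21, 0.1], [0, 0, 0], 1]
    - [[-0.09, -0.26, 0.1], [0, 0, 0], 1]
    - [[-0.12, -0.31, 0.1], [0, 0, 0], 1]

```text
t: 8.18
position: [0.5206, -0.1713, 0.165]
orientation: [3.141, -0.0, 0.851]
contact_force: [0.4, 0.1, 0.4]
width: 0.0914
```

Run:
```python
from h import *
a,_=snap("top","t3"); b,_=snap("side","s3"); s=r.sense(); print(s["position"],s["width"],s["contact_force"])
A=a[150:260,140:290]; B=b[110:220,200:350]
cv2.imwrite("pics/v3.png",np.hstack([cv2.resize(x,(400,293),interpolation=cv2.INTER_CUBIC) for x in(A,B)])[:,:,::-1])
for n in("top","side"):
    d=np.load(f"pics/{n[0]}3.npz")["d"]; P=cloud(n,d); m=(np.hypot(P[...,0]-.641,P[...,1]-.14)<.03)&(P[...,2]>.069)&(P[...,2]<.08)
    print(n,m.sum(),P[m].mean(0), cv2.minEnclosingCircle(P[m][:,:2].astype(np.float32)))
```

```text
[ 0.51875188 -0.173722    0.16501813] 0.09102982159332301 [-0.07550595  0.11636837 -0.6368011 ]
top 176 [0.63974444 0.14097034 0.0741397 ] ((0.6402558088302612, 0.14132508635520935), 0.022365892305970192)
side 0 [nan nan nan] ((0.0, 0.0), 0.0)<stdin>:7: RuntimeWarning: Mean of empty slice.
  ret = um.true_divide(
```

View pics/v3.png

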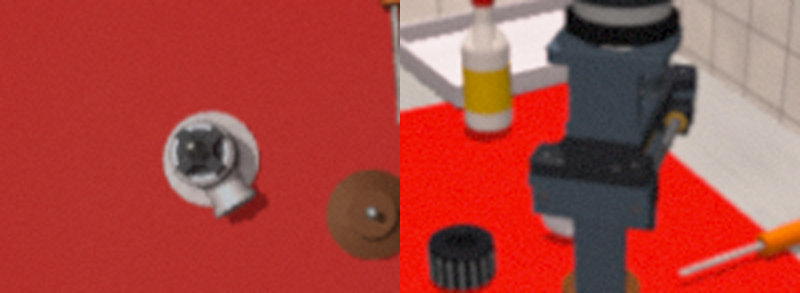

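The knife lies level in the mouth: its top is at 74.1 mm and it is centred. Next is the coarse plate.

>>> jog_arm:
  moves:
    - [[-0.02, -0.05, 0], [0, 0, 0], 1]
    - [[-0.045, -0.095, -0.05], [0, 0, 0], 1]
    - [[-0.045, -0.095, -0.1], [0, 0, 0], 1]
    - [[-0.045, -0.095, -0.11], [0, 0, 0], 1]
    - [[-0.045, -0.095, -0.11], [0, 0, 0], 1]
    - [[-0.045, -0.095, -0.11], [0, 0, 0], 1]

```text
t: 9.02
position: [0.4787, -0.2649, 0.0568]
orientation: [3.137, -0.001, 0.852]
contact_force: [0.0, -0.1, 0.7]
width: 0.0912
```

>>> jog_arm:
  moves:
    - [[-0.002, -0.002, -0.02], [0, 0, 0], 1]
    - [[-0.002, -0.002, -0.03], [0, 0, 0], 1]
    - [[-0.002, -0.002, -0.03], [0, 0, 0], 1]
    - [[-0.002, -0.002, -0.03], [0, 0, 0], 1]

```text
t: 9.52
position: [0.4754, -0.267, 0.0256]
orientation: [3.14, -0.0, 0.851]
contact_force: [0.8, -0.1, -0.2]
width: 0.0912
```

>>> jog_arm:
  moves:
    - [[-0.001, -0.001, -0.01], [0, 0, 0], 1]
    - [[-0.001, -0.001, -0.02], [0, 0, 0], 1]
    - [[-0.001, -0.001, -0.021], [0, 0, 0], 1]
    - [[-0.001, -0.001, -0.021], [0, 0, 0], 0.2]
    - [[-0.001, -0.001, -0.021], [0, 0, 0], -1]
    - [[-0.001, -0.001, -0.021], [0, 0, 0], -1]
    - [[-0.001, -0.001, -0.021], [0, 0, 0], -1]
    - [[-0.001, -0.001, -0.021], [0, 0, 0], -1]
    - [[-0.001, -0.001, -0.021], [0, 0, 0], -1]
    - [[-0.001, -0.001, -0.021], [0, 0, 0], -1]

```text
t: 10.78
position: [0.4737, -0.2679, 0.0039]
orientation: [3.141, -0.0, 0.851]
contact_force: [-0.2, -0.7, 1.6]
width: 0.047
```

>>> jog_arm:
  moves:
    - [[0, 0, 0.05], [0, 0, 0], -1]
    - [[0, 0, 0.1], [0, 0, 0], -1]
    - [[0.01, 0.03, 0.123], [0, 0, 0], -1]
    - [[0.03, 0.08, 0.123], [0, 0, 0], -1]
    - [[0.05, 0.13, 0.123], [0, 0, 0], -1]
    - [[0.07, 0.18, 0.123], [0, 0, 0], -1]
    - [[0.09, 0.23, 0.123], [0, 0, 0], -1]
    - [[0.11, 0.28, 0.123], [0, 0, 0], -1]
    - [[0.13, 0.33, 0.123], [0, 0, 0], -1]
    - [[0.15, 0.37, 0.123], [0, 0, 0], -1]
    - [[0.167, 0.408, 0.123], [0, 0, 0], -1]
    - [[0.167, 0.408, 0.123], [0, 0, 0], -1]

```text
t: 12.28
position: [0.6411, 0.1431, 0.1256]
orientation: [-3.141, -0.0, 0.854]
contact_force: [-0.6, -1.3, -2.2]
width: 0.0473
```

>>> jog_arm:
  moves:
    - [[0, 0, 0], [0, 0, 0], -1]
    - [[0, 0, 0], [0, 0, 0], -1]
    - [[0, 0, 0], [0, 0, 0], -1]

```text
t: 12.65
position: [0.6404, 0.1392, 0.1269]
orientation: [-3.142, 0.0, 0.85]
contact_force: [0.3, -0.3, -1.2]
width: 0.0469
```

>>> jog_arm:
  moves:
    - [[0.001, 0.001, -0.01], [0, 0, 0], -1]
    - [[0.001, 0.001, -0.02], [0, 0, 0], -1]
    - [[0.001, 0.001, -0.024], [0, 0, 0], -1]
    - [[0.001, 0.001, -0.028], [0, 0, 0], -1]
    - [[0.001, 0.001, -0.028], [0, 0, 0], -1]
    - [[0.001, 0.001, -0.028], [0, 0, 0], -1]

```text
t: 13.4
position: [0.6419, 0.1413, 0.099]
orientation: [3.141, -0.001, 0.851]
contact_force: [0.9, 0.8, -1.9]
width: 0.0471
```

>>> jog_arm:
  moves:
    - [[-0.0005, -0.001, -0.005], [0, 0, 0], -1]
    - [[-0.0005, -0.001, -0.01], [0, 0, 0], -1]
    - [[-0.0005, -0.001, -0.015], [0, 0, 0], -1]
    - [[-0.0005, -0.001, -0.018], [0, 0, 0], -1]
    - [[-0.0005, -0.001, -0.018], [0, 0, 0], -1]

```text
t: 14.02
position: [0.641, 0.1402, 0.0804]
orientation: [-3.141, 0.0, 0.851]
contact_force: [0.3, 0.3, -2.0]
width: 0.0471
```

>>> jog_arm:
  moves:
    - [[0, 0, -0.0022], [0, 0, 0], -1]
    - [[0, 0, -0.0022], [0, 0, 0], -1]
    - [[0, 0, -0.0022], [0, 0, 0], 0.2]
    - [[0, 0, -0.0022], [0, 0, 0], 1]
    - [[0, 0, -0.0022], [0, 0, 0], 1]
    - [[0, 0, -0.0022], [0, 0, 0], 1]
    - [[0, 0, 0.03], [0, 0, 0], 1]
    - [[0, 0, 0.07], [0, 0, 0], 1]
    - [[-0.03, -0.01, 0.1], [0, 0, 0], 1]
    - [[-0.08, -0.02, 0.1], [0, 0, 0], 1]
    - [[-0.15, -0.042, 0.1], [0, 0, 0], 1]
    - [[-0.15, -0.042, 0.1], [0, 0, 0], 1]

```text
t: 15.52
position: [0.4869, 0.0972, 0.1807]
orientation: [-3.14, 0.002, 0.851]
contact_force: [0.9, -0.8, 0.3]
width: 0.0915
```

Run:
```python
from h import *
a,_=snap("top","t4"); b,_=snap("side","s4"); s=r.sense(); print(s["position"],s["width"],s["contact_force"])
A=a[150:260,140:290]; B=b[110:220,200:350]
cv2.imwrite("pics/v4.png",np.hstack([cv2.resize(x,(400,293),interpolation=cv2.INTER_CUBIC) for x in(A,B)])[:,:,::-1])
for n in("top","side"):
    d=np.load(f"pics/{n[0]}4.npz")["d"]; P=cloud(n,d); m=(np.hypot(P[...,0]-.641,P[...,1]-.14)<.032)&(P[...,2]>.081)&(P[...,2]<.0935)
    Q=P[m];print(n,m.sum())
    if m.sum()>9: print(Q.mean(0), cv2.minEnclosingCircle(Q[:,:2].astype(np.float32)),"plane",np.linalg.lstsq(np.c_[Q[:,:2]-[.641,.14],np.ones(len(Q))],Q[:,2],rcond=None)[0])
```

```text
[0.490737   0.09803167 0.1814997 ] 0.09154825313208556 [ 0.49542109 -0.56789605 -0.37887425]
top 414
[0.6404474  0.1403705  0.08836518] ((0.6410008072853088, 0.1408405750989914), 0.02412651851773262) plane [0.00887946 0.0131375  0.08836522]
side 129
[0.63848378 0.13291157 0.08649641] ((0.6435364484786987, 0.1362495720386505), 0.026522494852542877) plane [0.02894736 0.07118473 0.08707384]
```

View pics/v4.png

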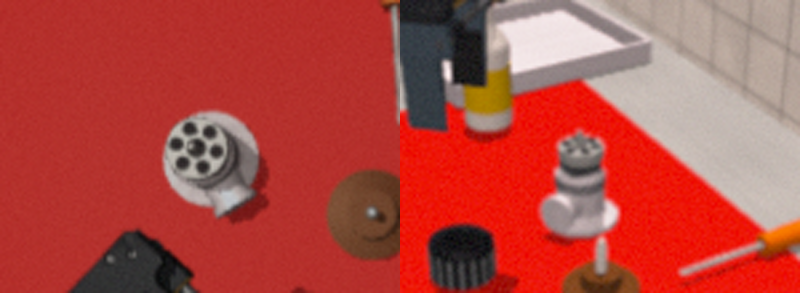

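The plate is home: its top is at 88.4 mm, level and centred. Now the ring.

>>> jog_arm:
  moves:
    - [[0, -0.001, -0.06], [0, 0, 0], 1]
    - [[0, -0.001, -0.11], [0, 0, 0], 1]
    - [[0, -0.001, -0.13], [0, 0, 0], 1]
    - [[0, -0.001, -0.13], [0, 0, 0], 1]
    - [[0, -0.001, -0.13], [0, 0, 0], 1]
    - [[0, -0.001, -0.15], [0, 0, 0], 1]
    - [[0, -0.001, -0.169], [0, 0, 0], 1]
    - [[0, -0.001, -0.169], [0, 0, 0], 1]

```text
t: 16.62
position: [0.4917, 0.0973, 0.0121]
orientation: [3.141, -0.0, 0.851]
contact_force: [0.4, 1.3, 0.6]
width: 0.091
```

>>> jog_arm:
  moves:
    - [[0, 0, 0], [0, 0, 0], 0.6]
    - [[0, 0, 0], [0, 0, 0], 0.3]
    - [[0, 0, 0], [0, 0, 0], 0]
    - [[0, 0, 0], [0, 0, 0], -1]
    - [[0, 0, 0], [0, 0, 0], -1]
    - [[0, 0, 0], [0, 0, 0], -1]
    - [[0, 0, 0], [0, 0, 0], -1]

```text
t: 17.5
position: [0.4916, 0.0972, 0.0125]
orientation: [3.141, -0.001, 0.851]
contact_force: [-1.7, -0.1, 6.2]
width: 0.0658
```

>>> jog_arm:
  moves:
    - [[0, 0, 0.05], [0, 0, 0], -1]
    - [[0, 0, 0.1], [0, 0, 0], -1]
    - [[0, 0, 0.118], [0, 0, 0], -1]
    - [[0.04, 0.01, 0.118], [0, 0, 0], -1]
    - [[0.09, 0.025, 0.118], [0, 0, 0], -1]
    - [[0.1495, 0.0428, 0.118], [0, 0, 0], -1]
    - [[0.1495, 0.0428, 0.118], [0, 0, 0], -1]
    - [[0.1495, 0.0428, 0.118], [0, 0, 0], -1]
    - [[0.1495, 0.0428, 0.118], [0, 0, 0], -1]
    - [[0.1495, 0.0428, 0.118], [0, 0, 0], -1]

```text
t: 18.75
position: [0.6398, 0.1397, 0.1303]
orientation: [3.142, -0.0, 0.851]
contact_force: [-0.0, 0.2, -1.1]
width: 0.0657
```

Run:
```python
from h import *
b,_=snap("side","s5"); s=r.sense(); print(s["position"],s["width"],s["contact_force"])
cv2.imwrite("pics/v5.png",cv2.resize(b[110:220,200:350],(600,440),interpolation=cv2.INTER_CUBIC)[:,:,::-1])
```

```text
[0.64002323 0.13980255 0.13032563] 0.06590093808773999 [ 1.44314305 -0.81138178 -1.53367664]
```

View pics/v5.png

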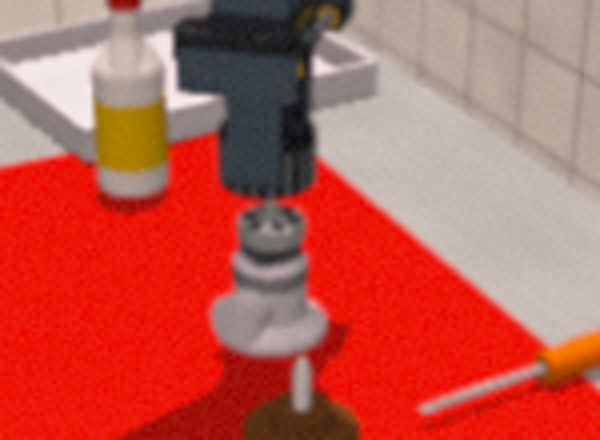

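The ring is held level above the plate. It sits about 1 px left of the spindle (columns about 267 and 271 in the crop), so I shift it slightly and lower it.

>>> jog_arm:
  moves:
    - [[0.0015, -0.0003, -0.015], [0, 0, 0], -1]
    - [[0.0015, -0.0003, -0.025], [0, 0, 0], -1]
    - [[0.0015, -0.0003, -0.032], [0, 0, 0], -1]
    - [[0.0015, -0.0003, -0.039], [0, 0, 0], -1]
    - [[0.0015, -0.0003, -0.045], [0, 0, 0], -1]
    - [[0.0015, -0.0003, -0.045], [0, 0, 0], -1]
    - [[0.0015, -0.0003, -0.045], [0, 0, 0], -1]

```text
t: 19.68
position: [0.6424, 0.1397, 0.085]
orientation: [3.141, -0.001, 0.851]
contact_force: [0.0, -1.1, -1.1]
width: 0.0658
```

>>> jog_arm:
  moves:
    - [[-0.0008, 0.0002, -0.006], [0, 0, 0], -1]
    - [[-0.0008, 0.0002, -0.011], [0, 0, 0], -1]
    - [[-0.0008, 0.0002, -0.015], [0, 0, 0], -1]
    - [[-0.0008, 0.0002, -0.015], [0, 0, 0], -1]

```text
t: 20.18
position: [0.6411, 0.1398, 0.0692]
orientation: [-3.141, 0.001, 0.851]
contact_force: [-0.3, 0.4, -1.8]
width: 0.0662
```

>>> jog_arm:
  moves:
    - [[0, 0, -0.0015], [0, 0, 0], -1]
    - [[0, 0, -0.0015], [0, 0, 0], -1]
    - [[0, 0, -0.0015], [0, 0, 0], 0.6]
    - [[0, 0, -0.0015], [0, 0, 0], 1]
    - [[0, 0, -0.0015], [0, 0, 0], 1]
    - [[0, 0, -0.0015], [0, 0, 0], 1]
    - [[0, 0, 0.03], [0, 0, 0], 1]
    - [[0, 0, 0.07], [0, 0, 0], 1]
    - [[-0.02, -0.02, 0.1], [0, 0, 0], 1]
    - [[-0.06, -0.06, 0.1], [0, 0, 0], 1]
    - [[-0.1, -0.1, 0.1], [0, 0, 0], 1]
    - [[-0.13, -0.15, 0.1], [0, 0, 0], 1]

```text
t: 21.68
position: [0.5097, -0.0108, 0.17]
orientation: [3.141, -0.0, 0.853]
contact_force: [0.5, -0.8, -0.7]
width: 0.091
```

>>> jog_arm:
  moves:
    - [[-0.035, -0.045, 0], [0, 0, 0], 1]
    - [[-0.067, -0.0873, -0.03], [0, 0, 0], 1]
    - [[-0.067, -0.0873, -0.08], [0, 0, 0], 1]
    - [[-0.067, -0.0873, -0.12], [0, 0, 0], 1]
    - [[-0.067, -0.0873, -0.12], [0, 0, 0], 1]
    - [[-0.067, -0.0873, -0.12], [0, 0, 0], 1]
    - [[-0.067, -0.0873, -0.12], [0, 0, 0], 1]
    - [[-0.067, -0.0873, -0.12], [0, 0, 0], 1]

```text
t: 22.68
position: [0.4453, -0.0975, 0.051]
orientation: [3.139, -0.001, 0.851]
contact_force: [-0.0, -0.6, 0.3]
width: 0.0914
```

Run:
```python
from h import *
a,_=snap("top","t6"); b,_=snap("side","s6"); s=r.sense(); print(s["position"],s["width"],s["contact_force"])
A=a[150:260,140:290]; B=b[140:290,150:354]
cv2.imwrite("pics/v6.png",np.hstack([cv2.resize(x,(400,293),interpolation=cv2.INTER_CUBIC) for x in(A,B)])[:,:,::-1])
for n in("top","side"):
    d=np.load(f"pics/{n[0]}6.npz")["d"]; P=cloud(n,d); m=(np.hypot(P[...,0]-.641,P[...,1]-.14)<.042)&(P[...,2]>.0905)&(P[...,2]<.0975)
    Q=P[m];print(n,m.sum())
    if m.sum()>9: print(Q.mean(0), cv2.minEnclosingCircle(Q[:,:2].astype(np.float32)),"plane",np.linalg.lstsq(np.c_[Q[:,:2]-[.641,.14],np.ones(len(Q))],Q[:,2],rcond=None)[0])
```

```text
[ 0.44482472 -0.09740922  0.0504878 ] 0.09117957261333383 [-0.4320737  -0.26601261 -0.14518088]
top 629
[0.6402258  0.14148197 0.09353144] ((0.6401388645172119, 0.14145806431770325), 0.03302181139588356) plane [ 0.00082714 -0.00254418  0.09353585]
side 171
[0.63863349 0.13698914 0.09238667] ((0.6390592455863953, 0.13865241408348083), 0.03400380164384842) plane [-0.00654728  0.00896331  0.09239816]
```

View pics/v6.png

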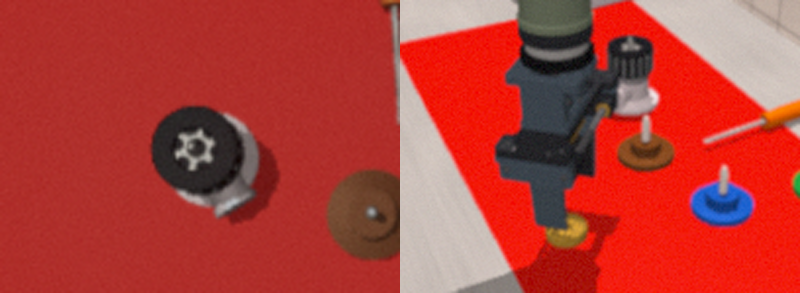

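The ring is home: its top is at 93.5 mm, level and centred. In the side crop the near finger sits at column about 550 and the gold plate at 567, so I check that offset by projection.

Run:
```python
from h import *
y=.851; T=np.array([.4448,-.0974,.0505]); j=np.array([np.cos(y),np.sin(y),0])
f=lambda X:((proj("side",X)-[150,140])*1.957+[400,0]).round(0).tolist()
print("near finger outer/inner tip",f([T-.059*j,T-.0455*j]),"plate top c",f([[.4435,-.0965,.014]]))
d=np.load("pics/s6.npz"); p=d["p"].astype(int); P=cloud("side",d["d"])
m=(np.hypot(P[...,0]-.4435,P[...,1]+.0975)<.032)&(abs(P[...,2]-.0142)<.004); print(m.sum(),P[m].mean(0),P[m].min(0),P[m].max(0))
```

```text
near finger outer/inner tip [[547.0, 232.0], [552.0, 224.0]] plate top c [[566.0, 224.0]]
180 [ 0.4432278  -0.1053355   0.01431665] [ 0.41878586 -0.12322947  0.01025241] [ 0.4641845  -0.07973377  0.01777039]
```

The projection matches what the picture shows. Grip the fine plate.

>>> jog_arm:
  moves:
    - [[-0.001, 0, -0.03], [0, 0, 0], 1]
    - [[-0.001, 0, -0.0465], [0, 0, 0], 1]
    - [[-0.001, 0, -0.0465], [0, 0, 0], 1]
    - [[-0.001, 0, -0.0465], [0, 0, 0], 0.2]
    - [[-0.001, 0, -0.0465], [0, 0, 0], -1]
    - [[-0.001, 0, -0.0465], [0, 0, 0], -1]
    - [[-0.001, 0, -0.0465], [0, 0, 0], -1]
    - [[-0.001, 0, -0.0465], [0, 0, 0], -1]
    - [[-0.001, 0, -0.0465], [0, 0, 0], -1]
    - [[-0.001, 0, -0.0465], [0, 0, 0], -1]

```text
t: 24.02
position: [0.4434, -0.0974, 0.0034]
orientation: [3.141, -0.0, 0.851]
contact_force: [-0.1, 0.4, 3.8]
width: 0.0472
```

>>> jog_arm:
  moves:
    - [[0, 0, 0.05], [0, 0, 0], -1]
    - [[0, 0, 0.08], [0, 0, 0], -1]
    - [[0.05, -0.01, 0.08], [0, 0, 0], -1]
    - [[0.1, -0.02, 0.08], [0, 0, 0], -1]
    - [[0.15, -0.03, 0.08], [0, 0, 0], -1]
    - [[0.1845, -0.0375, 0.08], [0, 0, 0], -1]
    - [[0.1845, -0.0375, 0.08], [0, 0, 0], -1]
    - [[0.1845, -0.0375, 0.08], [0, 0, 0], -1]
    - [[0.1845, -0.0375, 0.08], [0, 0, 0], -1]
    - [[0.1845, -0.0375, 0.08], [0, 0, 0], -1]

```text
t: 25.28
position: [0.6271, -0.1347, 0.0835]
orientation: [-3.141, 0.0, 0.851]
contact_force: [-0.8, 0.4, -1.3]
width: 0.0474
```

Run:
```python
from h import *
b,_=snap("side","s7"); s=r.sense(); print(s["position"],s["width"],s["contact_force"])
cv2.imwrite("pics/v7.png",cv2.resize(b[160:270,240:390],(600,440),interpolation=cv2.INTER_CUBIC)[:,:,::-1])
```

```text
[ 0.62731742 -0.13475655  0.08357237] 0.04756348031814167 [-0.28042477 -0.1079302  -0.98968784]
```

View pics/v7.png

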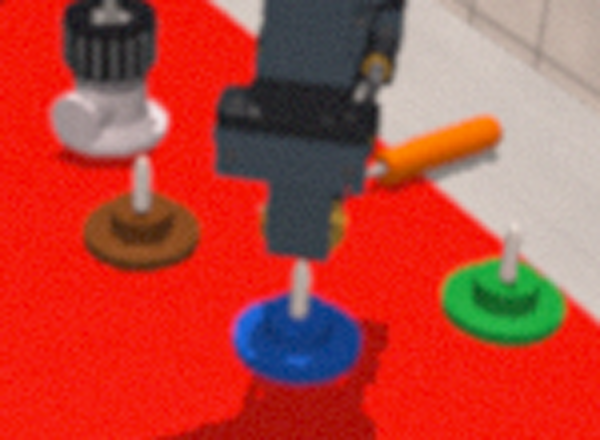

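The gold plate spans columns about 262 to 348, so its centre is near 305, against the post at 301. That is under 2 mm off, so I lower it.

>>> jog_arm:
  moves:
    - [[0, 0, -0.012], [0, 0, 0], -1]
    - [[0, 0, -0.018], [0, 0, 0], -1]
    - [[0, 0, -0.023], [0, 0, 0], -1]
    - [[0, 0, -0.028], [0, 0, 0], -1]
    - [[0, 0, -0.03], [0, 0, 0], -1]
    - [[0, 0, -0.03], [0, 0, 0], -1]

```text
t: 26.08
position: [0.6279, -0.1349, 0.0532]
orientation: [-3.142, -0.0, 0.851]
contact_force: [-0.3, 0.2, -1.0]
width: 0.0474
```

>>> jog_arm:
  moves:
    - [[0, 0, -0.005], [0, 0, 0], -1]
    - [[0, 0, -0.01], [0, 0, 0], -1]
    - [[0, 0, -0.015], [0, 0, 0], -1]
    - [[0, 0, -0.02], [0, 0, 0], -1]
    - [[0, 0, -0.0235], [0, 0, 0], -1]
    - [[0, 0, -0.0235], [0, 0, 0], -1]
    - [[0, 0, -0.0235], [0, 0, 0], -1]

```text
t: 26.95
position: [0.628, -0.1349, 0.0299]
orientation: [3.141, -0.0, 0.851]
contact_force: [-1.5, -0.1, -0.5]
width: 0.0477
```

>>> jog_arm:
  moves:
    - [[0, 0, -0.002], [0, 0, 0], -1]
    - [[0, 0, -0.002], [0, 0, 0], -1]
    - [[0, 0, -0.002], [0, 0, 0], 0.2]
    - [[0, 0, -0.002], [0, 0, 0], 1]
    - [[0, 0, -0.002], [0, 0, 0], 1]
    - [[0, 0, -0.002], [0, 0, 0], 1]
    - [[0, 0, 0.04], [0, 0, 0], 1]
    - [[0, 0, 0.08], [0, 0, 0], 1]
    - [[-0.05, 0, 0.11], [0, 0, 0], 1]
    - [[-0.1, 0, 0.12], [0, 0, 0], 1]
    - [[-0.16, 0, 0.12], [0, 0, 0], 1]
    - [[-0.22, 0, 0.12], [0, 0, 0], 1]

```text
t: 28.45
position: [0.4061, -0.1348, 0.15]
orientation: [3.141, -0.0, 0.851]
contact_force: [-0.6, -1.3, 0.3]
width: 0.0912
```

>>> jog_arm:
  moves:
    - [[0, 0, 0], [0, 0, 0], 1]
    - [[0, 0, 0], [0, 0, 0], 1]
    - [[0, 0, 0], [0, 0, 0], 1]
    - [[0, 0, 0], [0, 0, 0], 1]

```text
t: 28.95
position: [0.4089, -0.135, 0.1497]
orientation: [3.142, -0.0, 0.852]
contact_force: [-0.4, 0.1, -0.3]
width: 0.0913
```

Run:
```python
from h import *
a,_=snap("top","t8"); b,_=snap("side","s8"); s=r.sense(); print(s["position"],s["width"],s["contact_force"],s["t"])
cv2.imwrite("pics/v8.png",np.hstack([cv2.resize(x,(400,300)) for x in(a,b)])[:,:,::-1])
for n in("top","side"):
  P=cloud(n,np.load(f"pics/{n[0]}8.npz")["d"])
  for g,lo,hi,R in(((.641,.14),.0905,.0975,.042),((.628,-.135),.034,.042,.03)):
    m=(np.hypot(P[...,0]-g[0],P[...,1]-g[1])<R)&(P[...,2]>lo)&(P[...,2]<hi); Q=P[m]; print(n,m.sum())
    if m.sum()>9: print(Q.mean(0), cv2.minEnclosingCircle(Q[:,:2].astype(np.float32)),"plane",np.linalg.lstsq(np.c_[Q[:,:2]-g,np.ones(len(Q))],Q[:,2],rcond=None)[0])
```

```text
[ 0.40849139 -0.13490573  0.14955039] 0.09118869300019167 [ 0.67536625  0.39758594 -0.16945825] 29.05
top 628
[0.63980747 0.14157011 0.09340099] ((0.6403039693832397, 0.1416344791650772), 0.033201366662979126) plane [ 0.00500836 -0.00152611  0.09340936]
top 350
[ 0.62663211 -0.13341021  0.03841963] ((0.6272068619728088, -0.1337374597787857), 0.02412598766386509) plane [-0.00987296 -0.00221636  0.03840964]
side 162
[0.63885817 0.13829624 0.09244688] ((0.6410377025604248, 0.1389608234167099), 0.034747254103422165) plane [ 0.00283274 -0.00255659  0.0924486 ]
side 184
[ 0.62392066 -0.13775701  0.03707069] ((0.6263009905815125, -0.1355195939540863), 0.024286987259984016) plane [0.00609176 0.00717409 0.03711532]
```

View pics/v8.png

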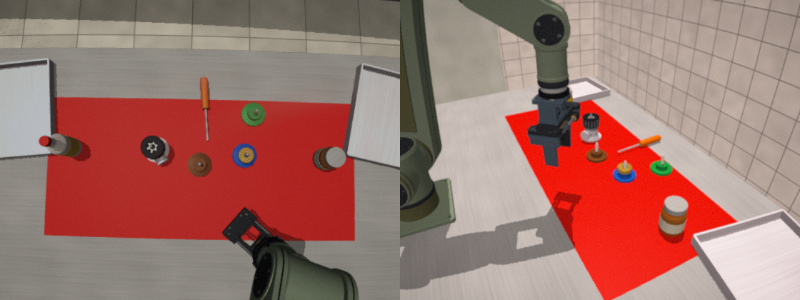

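All four parts are in place, the bystanders look unmoved, and the arm is clear and free.

```bash
python3 -c "
from cell import order; print(order.sign_off())"
```

```text
the job is handed in; nothing more can be done
None
```

The mincer head is assembled for the coarse cut: knife, then coarse plate, then locking ring. The gold plate is on the blue stand's post. I handed the job in at about 29 s of the 109 s allowed; no verdict was reported.

| Part | Top surface measured (top camera) | Expected | How it sits |
|---|---|---|---|
| Knife | 74.1 mm | 74 mm | centred to about 1–2 mm, looked level; checked before the plate covered it |
| Coarse plate | 88.4 mm | 88 mm | centred to about 1 mm, under 0.02 rad tilt; checked before the ring covered it |
| Ring | 93.4 mm | 93 mm | centred to about 2 mm, under 0.01 rad tilt |
| Gold plate | 38.4 mm | 38 mm | within about 2 mm of the post, about 0.01 rad tilt |

- **Disagreements:** The side camera read about 1–2 mm lower and up to about 5 mm different sideways from the top camera. For the coarse plate it also gave a tilt of about 0.08 rad, from few and partly hidden points. The later ring reading showed no tilt in either view, so I trusted the top camera.
- **Contact and bystanders:** The gripper was open and clear of everything at the end. The detergent, jar and screwdriver look unmoved in the last pictures, judged by eye. No force reading between moves was above about 7 N.

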